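# Pull the tall battery pack out of the bedside charger

## Robot

A 6-joint arm with a two-finger parallel gripper is mounted at the origin on the work surface. World frame = base frame: x ahead of the robot, y to its left, z up, the work surface at z = 0. Lengths are in m, angles in rad, forces in N, time in s.
With the tool pointing down it reaches from about 0.35 to 0.85 m from the base axis. Payload 8.1 kg.
Tool frame: the origin (TCP) lies midway between the tips of the shut fingers; the grasp point (between the pads) lies 19 mm behind it; z points along the fingers, y is the direction in which the jaws open and shut (so a half turn about z gives the same grasp; the last joint's range is limited). The gripper opens to 93 mm and grips with 3 to 60 N. Pads are 15 mm wide; open, the fingers measure 128 mm over their backs; the gripper's body (75 mm by 188 mm) begins 65 mm behind the grasp point.
Start: joints at [-1.196, 0.13, 1.488, -0, 1.523, -0.085], TCP at [0.266, -0.538, 0.219] pointing down, gripper open.
Joint ranges: [-2.96, 2.96], [-0.89, 2.26], [0.02, 2.5], [-1.34, 4.48], [0, 2.73], [-2.66, 2.66]. Speed limits (rad/s): [2.39, 2.39, 2.79, 3.14, 3.14, 3.14].

## Interface

Orientations are given as a unit quaternion [w, x, y, z].
In Python, from rig import ctrl, eyes, order gives the robot as it stands. The module is installed in compiled form; this text tells all that it offers.
- The arm moves only by the shell command python3 -m handwheel 'ROWS' [FORCE]. ROWS is JSON, a list of rows, each a list of 3 entries, a list of its own where there are three numbers: the shift along the tool's x, y, z in mm, then the turn, a rotation vector about the tool's x, y, z in degrees, then the gripper's target within -1 to 1 (shut at 1, half-way at 0, fully open at -1). A call has 1 to 20 rows; each row shifts and turns the commanded pose from where the row before left it, along the tool's axes as they then stand; what a row does not reach is not made up. A row lasts 1/10 s, in which the tool goes at most 50 mm and 8.59 degrees, less where a joint would pass 70% of its speed; a pose out of reach is approached as far as the arm can. A call is refused whole if a number of a shift passes 50 or a number of a turn 8.59, either way. A call with a gripper value outside its range is refused whole. The fingers move at their own pace and stop on an object; FORCE is the grip in N (left out, the last holds). Time passes only in rows, so rows that do not move let the fingers close. It gives the time, the measured TCP pose, the force and the opening at its end, in the units of the state.
- ctrl.read_state(): the state, without advancing time (a new reading comes with each control period).
- eyes.capture(name): name is "scene" or "top" or "wrist"; returns a dict with "frame" (420x560x3 uint8, red, green, blue), "intrinsics" (3x3 intrinsics, pixels), "R" (3x3) and "t" (3): a world point X has camera coordinates R X + t. Camera axes: x right, y down, z forward; pixel columns grow to the right and rows downward; lengths in m; the calibration is good to about 2 mm. A picture is of the moment at which its call begins. There is no depth.
- order.close_job(): hands the job in, once; it reports no verdict.
The state is a dict: "clock": time; "joint_pos": joint angles; "joint_vel": joint speeds; "tau": joint torques, N m; "eef_pos": TCP position; "tool_rot": TCP orientation; "contact_force": force on the tool from outside, world axes, zero at the start; "moment": the same for the moment, N m; "finger_gap": opening from 0.0 (shut) to 1.0 (fully open).
Only numpy, scipy, OpenCV 4.12 (cv2) and the standard library are available. Lean on these libraries where they do the work, as an engineer would, in place of code of your own. Each camera call takes 0.05 s, during which the arm holds its last target. There are 200 camera calls.

## Task

The tall battery pack in the three-bay charger is ready: pull it straight up out of its bay, past its spring catch, and stand it upright, foot down, in the near, empty half of the metal tray, then let go. Leave the two short packs seated in their bays.

Things in the scene. Friction and masses are not known exactly. Their poses are not given: they have to be found in the camera images.
- tall_pack_center (a point): The tall battery pack, to be pulled out: grey block 36 mm thick (its x), 50 wide (y), 100 tall (z up), 0.2-0.4 kg. Point: its centre, 50 mm above its underside. It starts upright in any of the charger's 3 bays, underside 10 mm above the table, upper 66 mm standing out. A spring catch holds its foot: needs a straight upward pull of 10-20 N over the first 8 mm, then slides out easily.
- short_pack_a_center (a point): A short battery pack, to be left seated: same grey block, 36 by 50 mm but 70 mm tall, upper 36 mm standing out of another bay. Point: its centre, 35 mm above its underside. The charger is white, fixed to the table, 76 (x) by 250 (y) by 44 mm high, with a 20 mm wide, 30 mm high ledge on its -x side; bays 34 mm deep, in a row along y, 78 mm apart; all packs share its yaw.
- short_pack_b_center (a point): The other short battery pack, like the first (36 by 50 by 70 mm), in the remaining bay, held by the same kind of spring catch: to be left seated. Point: its centre, 35 mm above its underside.
- tray_near_half (a point): The empty near half of a shallow metal tray fixed to the table. Point: centre of this half's floor, on its surface, 3 mm above the table. x runs along the tray (250 mm), away from the robot, y across it (150 mm). A low wall divides it in two halves of 120 (x) by 144 mm (y) inside; all walls are 3 mm thick and 22 mm high above the table. A roll of tape lies in the far half.
There are look-alikes about, which are no part of the job. What is shaped like the part that bears tall_pack_center but yellow is not meant.

How it is judged:
By the outcome, as a careful person would: the job done as asked, in the order asked, and still so for the second after the job is handed in, with the robot touching nothing.
It also fails if it takes over 40 s, if anything falls off the work surface, if the arm or the gripper's body presses on something with over 40 N, if the wrist force passes 120 N, or if a joint passes its speed limit or range.

## Working session

There is one attempt and no reset: what is moved stays moved. The work goes in short steps, Python scripts to look and compute and a shell command to move; the robot and the scene stay as the last step left them, time stands still between calls to the robot, and variables do not carry over. Pictures are saved under pics/ and viewed, on a budget of 10 in all, crops included, one or two more only if the job needs it, and the job is handed in when it is done.

```bash
mkdir -p pics; python3 - <<'E'
from rig import ctrl, eyes
import cv2, numpy as np, pickle
d={}
for n in("scene","top"):
    c=eyes.capture(n); d[n]=c
    cv2.imwrite(f"pics/{n}0.png",cv2.resize(c["frame"][:,:,::-1],None,fx=1.4,fy=1.4))
    print(n,-c["R"].T@c["t"],c["intrinsics"][0,0])
pickle.dump(d,open("cap0.pkl","wb"))
s=ctrl.read_state();print(s["clock"],s["eef_pos"],s["tool_rot"],s["finger_gap"],s["contact_force"])
E
```

```text
scene [ 0.99445033 -0.21393001  0.75465662] 404.2486324374789
top [0.47479308 0.02728141 0.86821032] 387.33670966701527
0.1 [ 0.26609361 -0.53720963  0.21770153] [-7.98841968e-04  9.73690637e-01  2.27872536e-01 -1.14880394e-04] 0.9995427737332542 [ 0.55161457  0.17185576 -0.2804746 ]
```

View pics/scene0.png

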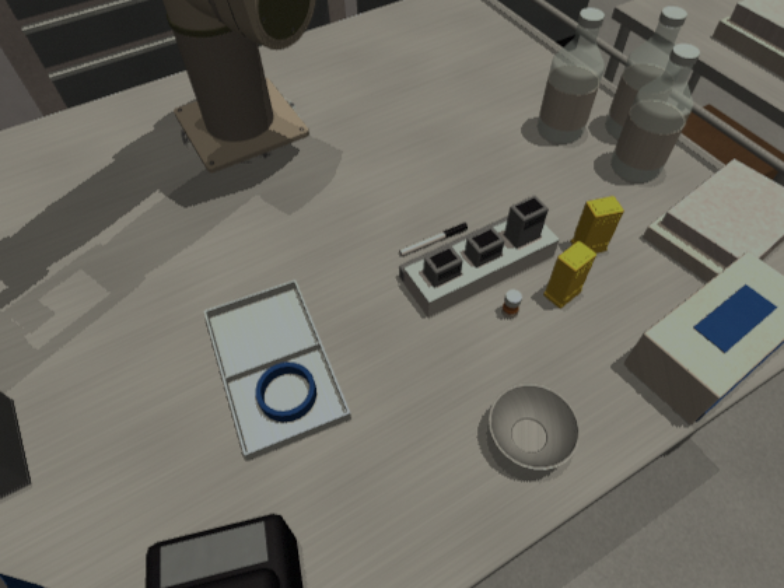

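View pics/top0.png

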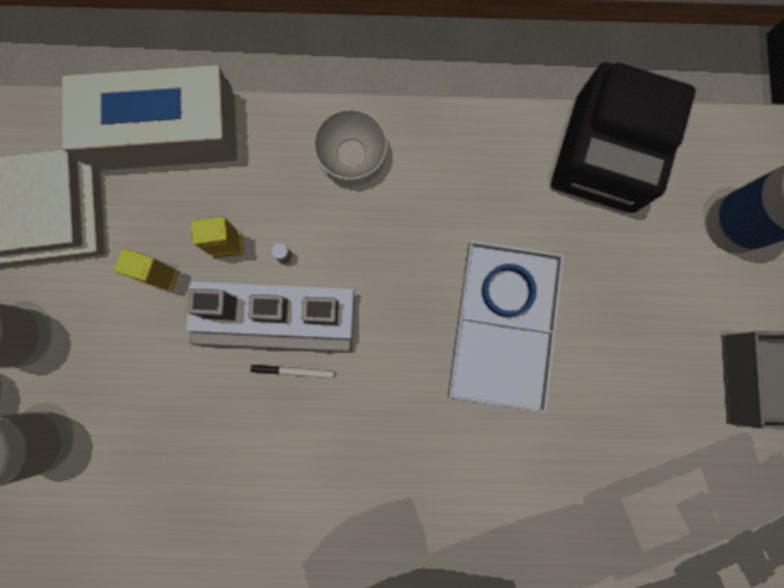

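Scene picture (1.4x scale), from the side facing the robot:
- The grey tall pack is at (527,220), in the end bay.
- The short packs are at (485,245) and (442,264).
- The yellow look-alikes are at (601,225) and (571,272).
- The empty tray half is at (262,330).

Top picture, with up = +x and left = +y:
- The tall pack is at (207,302).
- The short packs are at (267,308) and (320,310).
- The yellow packs are at (135,265) and (210,230).
- The near tray half is at (500,363).

My choice is the grey one standing highest, in the +y end bay. Next I'll measure it and check it in a close crop.

```bash
cat > h.py <<'E'
import numpy as np, cv2, pickle
def ray(c,uv,z):
    o=-c["R"].T@c["t"]; d=c["R"].T@np.linalg.inv(c["intrinsics"])@np.array([uv[0],uv[1],1.])
    return o+d*(z-o[2])/d[2]
def proj(c,X):
    p=c["intrinsics"]@(c["R"]@np.array(X)+c["t"]); return p[:2]/p[2]
E
python3 - <<'E'
from h import *
d=pickle.load(open("cap0.pkl","rb")); c=d["top"]
f=c["frame"]; g=cv2.cvtColor(f,cv2.COLOR_RGB2GRAY)
# tray: bright bluish region; charger: same
m=((f.min(2)>135)&(f[:,:,2].astype(int)>=f[:,:,0])).astype(np.uint8)*255
m=cv2.morphologyEx(m,cv2.MORPH_CLOSE,np.ones((3,3)))
cs,_=cv2.findContours(m,cv2.RETR_EXTERNAL,cv2.CHAIN_APPROX_NONE)
for k in cs:
    if cv2.contourArea(k)>800:
        b=cv2.boxPoints(cv2.minAreaRect(k)); print(cv2.contourArea(k),b.round(1).tolist())
# dark tops in charger
roi=g[195:245,125:260]; m2=np.zeros_like(g); m2[195:245,125:260]=(roi<70)*255
cs,_=cv2.findContours(m2,cv2.RETR_EXTERNAL,cv2.CHAIN_APPROX_NONE)
for k in cs:
    if cv2.contourArea(k)>60: print("dark",cv2.contourArea(k),cv2.minAreaRect(k))
a=cv2.resize(f[150:260,75:265,::-1],None,fx=4,fy=4,interpolation=cv2.INTER_CUBIC)
cv2.imwrite("pics/crop1.png",a)
E
```

```text
3034.0 [[132.8000030517578, 235.39999389648438], [134.39999389648438, 200.39999389648438], [251.39999389648438, 205.89999389648438], [249.8000030517578, 240.89999389648438]]
6705.5 [[320.8999938964844, 284.0], [335.79998779296875, 175.89999389648438], [399.5, 184.60000610351562], [384.70001220703125, 292.79998779296875]]
dark 143.0 ((227.5, 221.0), (10.0, 17.0), 90.0)
dark 147.5 ((189.5, 219.0), (10.0, 17.0), 90.0)
dark 62.5 ((193.0498809814453, 221.0025177001953), (23.470680236816406, 16.978790283203125), 2.8624050617218018)
dark 167.5 ((146.5, 215.5), (11.0, 17.0), 90.0)
dark 186.0 ((153.92059326171875, 218.03231811523438), (28.8378849029541, 19.097429275512695), 4.39870548248291)
```

View pics/crop1.png

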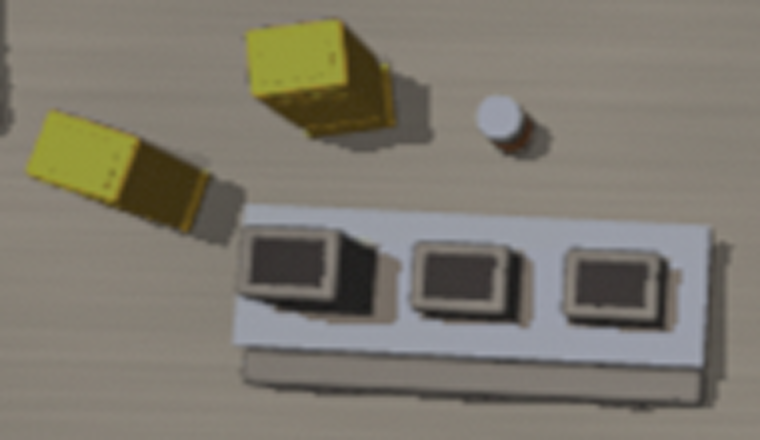

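The crop shows the grey tall pack with its top centred at crop (289,263) and a long visible side. The yellow pair stands clear at (300,60) and (85,158), and both short packs sit lower at (463,277) and (613,285). The choice holds, so I'm computing positions now.

```bash
python3 - <<'E'
from h import *
d=pickle.load(open("cap0.pkl","rb")); c=d["top"]; s=d["scene"]
P=lambda x,y:(75+(x+.5)/4-.5,150+(y+.5)/4-.5)
T=ray(c,P(289.5,263),.110); A=ray(c,(189.5,219),.08); B=ray(c,(227.5,221),.08)
print("tall",T,"A",A,"B",B, A-T,B-A)
e1=ray(c,P(242,205),.044);e2=ray(c,P(712,228),.044);e3=ray(c,P(703,367),.044);e4=ray(c,P(234,345),.044)
for a,b in((e1,e2),(e4,e3),(T,B)): v=a-b; print("yaw deg",np.degrees(np.arctan2(-v[0],v[1])),np.linalg.norm(v))
print("charger centre",(e1+e2+e3+e4)/4)
print("tall in scene px*1.4",1.4*proj(s,T),1.4*proj(s,A),1.4*proj(s,B))
for y,f in(((300,60),"y1"),((85,158),"y2")): print(f,ray(c,P(*y),.1))
t=[ray(c,p,.022) for p in((320.9,284),(335.8,175.9),(399.5,184.6),(384.7,292.8))]
v=(t[1]-t[0]);print("tray",np.linalg.norm(v),np.linalg.norm(t[3]-t[0]),"yaw",np.degrees(np.arctan2(v[1],v[0])))
ctr=sum(t)/4; n=ctr-v/np.linalg.norm(v)*.0615; print("tray ctr",ctr,"near half",n, 1.4*proj(s,[n[0],n[1],.003]),1.4*proj(c,[n[0],n[1],.003]))
E
```

```text
tall [0.57039603 0.27443617 0.11      ] A [0.56869952 0.19704877 0.08      ] B [0.56635771 0.11924197 0.08      ] [-0.00169651 -0.0773874  -0.03      ] [-0.00234182 -0.0778068   0.        ]
yaw deg -1.504719064828454 0.2529298181108648
yaw deg -1.4037073137628118 0.2493021859365172
yaw deg -1.4905634827959897 0.15811877149512205
charger centre [0.56866891 0.19743488 0.044     ]
tall in scene px*1.4 [528.30807551 207.10206399] [484.82183573 238.86842799] [442.33444289 258.23594773]
y1 [0.67562272 0.27923278 0.1       ]
y2 [0.62247894 0.38365086 0.1       ]
tray 0.2412717303640289 0.13842023102789583 yaw -7.615959695086419
tray ctr [ 0.55259541 -0.16622203  0.022     ] near half [ 0.49163793 -0.15807129  0.022     ] [264.45757873 329.64537068] [496.92755735 365.82539802]
```

```bash
python3 -m handwheel '[[[0,0,0],[0,0,-7.8],-0.3],[[0,0,0],[0,0,-7.8],-0.3],[[0,0,0],[0,0,-7.8],-0.3],[[0,0,0],[0,0,-7.8],-0.3],[[0,0,0],[0,0,-7.8],-0.3],[[0,0,0],[0,0,-7.8],-0.3],[[0,0,0],[0,0,-7.8],-0.3],[[0,0,0],[0,0,-7.6],-0.3],[[0,0,0],[0,0,0],-0.3]]'
```

```text
clock: 1.0
eef_pos: [0.2661, -0.5374, 0.2181]
tool_rot: [-0.0, 0.715, 0.699, 0.0]
contact_force: [-0.6, 0.1, -0.6]
finger_gap: 0.651
```

```bash
python3 -m handwheel '[[[20,7,0],[0,0,0],-0.3],[[40,14,0],[0,0,0],-0.3],[[42,14,0],[0,0,0],-0.3],[[42,14,0],[0,0,0],-0.3],[[42,14,0],[0,0,0],-0.3],[[42,14,0],[0,0,0],-0.3],[[42,14,0],[0,0,0],-0.3],[[42,14,0],[0,0,0],-0.3],[[42,14,0],[0,0,0],-0.3],[[42,14,0],[0,0,0],-0.3],[[42,14,0],[0,0,0],-0.3],[[42,14,0],[0,0,0],-0.3],[[42,15,0],[0,0,0],-0.3],[[42,15,0],[0,0,0],-0.3],[[42,15,0],[0,0,0],-0.3],[[42,15,0],[0,0,0],-0.3],[[42,15,0],[0,0,0],-0.3],[[42,15,0],[0,0,0],-0.3],[[42,15,0],[0,0,0],-0.3],[[42,15,0],[0,0,0],-0.3]]'; python3 -m handwheel '[[[4,2,0],[0,0,0],-0.3],[[0,0,0],[0,0,0],-0.3]]'
python3 - <<'E'
from h import *
from rig import ctrl,eyes
from scipy.spatial.transform import Rotation as R
s=ctrl.read_state(); q=np.array(s["tool_rot"])
M=R.from_quat(q[[1,2,3,0]]).as_matrix()
print(s["eef_pos"],s["joint_pos"],s["contact_force"])
print("to go, tool mm",1000*M.T@(np.array([.5704,.2744,.12])-s["eef_pos"]))
c=eyes.capture("wrist"); pickle.dump(c,open("w1.pkl","wb"))
cv2.imwrite("pics/w1.png",c["frame"][:,:,::-1])
print("pred tall top px",proj(c,[.5704,.2744,.11]))
E
```

```text
clock: 3.0
eef_pos: [0.5681, 0.2728, 0.2182]
tool_rot: [-0.0, 0.718, 0.696, -0.0]
contact_force: [0.5, -0.0, 0.3]
finger_gap: 0.646
clock: 3.2
eef_pos: [0.5697, 0.2759, 0.2175]
tool_rot: [-0.0, 0.716, 0.698, -0.001]
contact_force: [0.3, -0.6, 0.5]
finger_gap: 0.649
[0.56967041 0.27585816 0.21746336] [ 3.70075447e-01  2.21268213e-01  1.38880289e+00 -1.56690511e-04
  1.53332867e+00  3.96668828e-01] [ 0.31835953 -0.63749754  0.54260778]
to go, tool mm [-1.35613015  0.92464811 97.46317674]
pred tall top px [282.04913671 206.75619954]
```

View pics/w1.png

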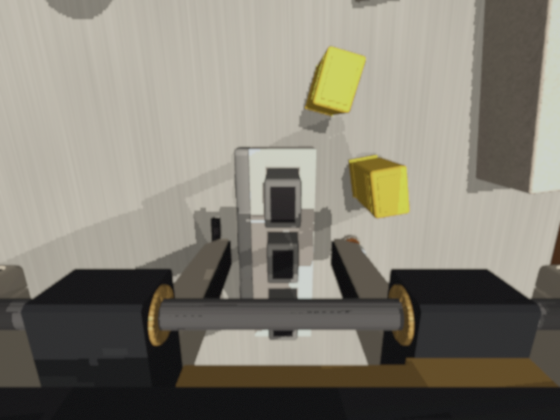

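The wrist view shows the tall pack's top at (283,204), against a prediction of (282,207). It lies between the fingers, and the yellow packs at (336,80) and (380,185) are clear. Descending.

```bash
python3 -m handwheel '[[[0,1,10],[0,0,0],-0.3],[[0,0,20],[0,0,0],-0.3],[[0,0,20],[0,0,0],-0.3],[[0,0,20],[0,0,0],-0.3],[[0,0,20],[0,0,0],-0.3],[[0,0,20],[0,0,0],-0.3],[[0,0,20],[0,0,0],-0.3],[[0,0,13],[0,0,0],-0.3],[[0,0,0],[0,0,0],-0.3]]'; python3 -m handwheel '[[[0,0,0],[0,0,0],0],[[0,0,0],[0,0,0],0.1],[[0,0,0],[0,0,0],0.2],[[0,0,0],[0,0,0],0.25],[[0,0,0],[0,0,0],0.3]]' 10
```

```text
clock: 4.15
eef_pos: [0.5693, 0.2731, 0.0731]
tool_rot: [-0.001, 0.717, 0.697, -0.002]
contact_force: [-0.3, -0.1, 0.4]
finger_gap: 0.651
clock: 4.65
eef_pos: [0.5714, 0.2751, 0.0766]
tool_rot: [0.0, 0.716, 0.698, 0.001]
contact_force: [-1.2, -0.3, 4.7]
finger_gap: 0.388
```

```bash
python3 -m handwheel '[[[0,0,0],[0,0,0],1],[[0,0,0],[0,0,0],1],[[0,0,0],[0,0,0],1],[[0,0,0],[0,0,0],1]]' 55;  python3 -m handwheel '[[[0,0,-2],[0,0,0],1],[[0,0,-2],[0,0,0],1],[[0,0,-2],[0,0,0],1],[[0,0,-2],[0,0,0],1],[[0,0,-2],[0,0,0],1],[[0,0,-2],[0,0,0],1]]'
```

```text
clock: 5.05
eef_pos: [0.5714, 0.2751, 0.0766]
tool_rot: [0.0, 0.716, 0.698, 0.001]
contact_force: [-1.4, -1.2, 6.1]
finger_gap: 0.387
clock: 5.65
eef_pos: [0.5704, 0.2743, 0.0853]
tool_rot: [-0.0, 0.716, 0.698, -0.001]
contact_force: [3.5, 1.2, -12.8]
finger_gap: 0.382
```

```bash
python3 -m handwheel '[[[0,0,-3],[0,0,0],1],[[0,0,-3],[0,0,0],1],[[0,0,-4],[0,0,0],1],[[0,0,-5],[0,0,0],1],[[0,0,-5],[0,0,0],1],[[0,0,-10],[0,0,0],1],[[0,0,-10],[0,0,0],1],[[0,0,0],[0,0,0],1]]'; python3 - <<'E'
from h import *
from rig import eyes
c=eyes.capture("scene"); cv2.imwrite("pics/s2.png",cv2.resize(c["frame"][100:260,230:470,::-1],None,fx=3,fy=3))
E
```

```text
clock: 6.45
eef_pos: [0.5725, 0.2754, 0.1305]
tool_rot: [0.001, 0.716, 0.698, 0.002]
contact_force: [0.2, -0.2, -3.4]
finger_gap: 0.388
```

View pics/s2.png

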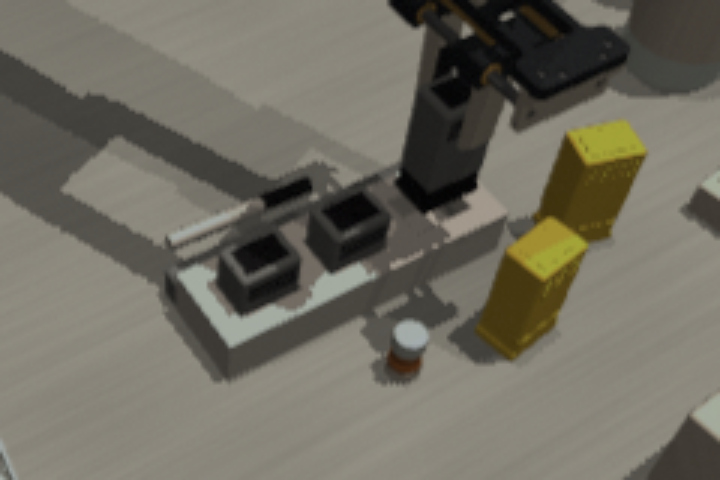

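The crop shows the pack gripped at crop (440,140), free of its bay. The short packs are still seated at (258,270) and (348,225). Lifting on and carrying it to the tray.

```bash
python3 -m handwheel '[[[0,0,-15],[0,0,0],1],[[0,0,-15],[0,0,0],1],[[0,0,-15],[0,0,0],1],[[0,0,-15],[0,0,0],1],[[0,0,0],[0,0,0],1]]'; python3 -m handwheel '[[[-10,-2,0],[0,0,0],1],[[-20,-3,0],[0,0,0],1],[[-30,-5,0],[0,0,0],1],[[-30,-5,0],[0,0,0],1],[[-30,-5,0],[0,0,0],1],[[-30,-5,0],[0,0,0],1],[[-30,-5,0],[0,0,0],1],[[-30,-5,0],[0,0,0],1],[[-30,-5,0],[0,0,0],1],[[-30,-5,0],[0,0,0],1],[[-30,-5,0],[0,0,0],1],[[-30,-5,0],[0,0,0],1],[[-30,-5,0],[0,0,0],1],[[-30,-4,0],[0,0,0],1],[[-25,-4,0],[0,0,0],1],[[-15,-2,0],[0,0,0],1],[[-5,0,0],[0,0,0],1],[[0,0,0],[0,0,3],1],[[0,0,0],[0,0,3],1],[[0,0,0],[0,0,0],1]]'
cat > look.py <<'E'
from h import *
from rig import ctrl,eyes
from scipy.spatial.transform import Rotation as R
Z=[];Q=[]
for n in("top","scene"):
    c=eyes.capture(n); pickle.dump(c,open(f"{n}_b.pkl","wb"))
    Z.append(c["frame"])
    s=ctrl.read_state();Q.append(s["eef_pos"])
q=np.array(s["tool_rot"]);M=R.from_quat(q[[1,2,3,0]]).as_matrix()
e=np.mean(Q,0);print(e,M.round(3).tolist(),s["contact_force"],s["finger_gap"])
print("to go tool mm",1000*M.T@(np.array([.4916,-.158,.15])-e))
a=cv2.resize(Z[0][150:310,280:440],None,fx=2.4,fy=2.4); b=cv2.resize(Z[1][150:350,100:300],(384,384))
cv2.imwrite("pics/"+__import__("sys").argv[1],np.hstack([a,b])[:,:,::-1])
E
python3 look.py b1.png
```

```text
clock: 7.0
eef_pos: [0.5729, 0.2756, 0.1919]
tool_rot: [0.001, 0.716, 0.698, 0.003]
contact_force: [-0.2, 0.3, -3.9]
finger_gap: 0.383
clock: 9.0
eef_pos: [0.4899, -0.1574, 0.1872]
tool_rot: [-0.0, 0.752, 0.66, 0.0]
contact_force: [-0.3, 0.4, -4.1]
finger_gap: 0.387
[ 0.48999256 -0.1574698   0.18733111] [[0.127, 0.992, -0.0], [0.992, -0.127, 0.0], [0.0, -0.0, -1.0]] [-0.0540223  -0.25050154 -2.98674582] 0.3857553788307497
to go tool mm [-0.3362888   1.67758159 37.33027039]
```

View pics/b1.png

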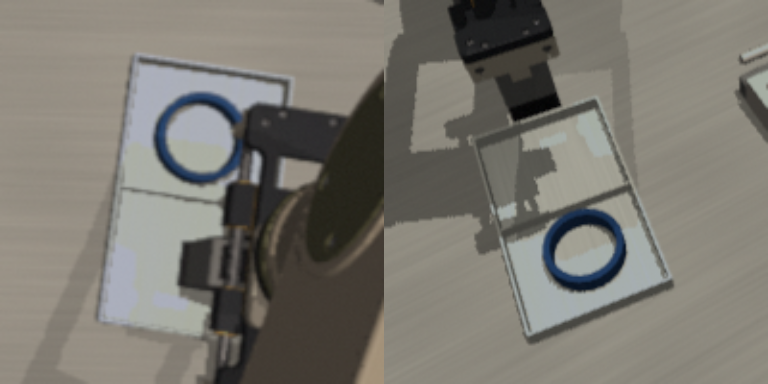

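The pack hangs over the near half: top view part of the picture about (200,265), foot at about (530,105) in the scene part. The tape is untouched. Lowering.

```bash
python3 -m handwheel '[[[0,1,10],[0,0,0],1],[[0,0,20],[0,0,0],1],[[0,0,20],[0,0,0],1],[[0,0,20],[0,0,0],1],[[0,0,20],[0,0,0],1],[[0,0,15],[0,0,0],1],[[0,0,5],[0,0,0],1],[[0,0,0],[0,0,0],1]]'; python3 -m handwheel '[[[0,0,2],[0,0,0],1],[[0,0,2],[0,0,0],1],[[0,0,0],[0,0,0],1]]';python3 look.py b2.png
```

```text
clock: 9.9
eef_pos: [0.4903, -0.158, 0.0767]
tool_rot: [-0.001, 0.751, 0.66, -0.0]
contact_force: [-0.0, -0.3, -3.5]
finger_gap: 0.384
clock: 10.2
eef_pos: [0.4914, -0.1586, 0.0742]
tool_rot: [0.0, 0.752, 0.66, 0.0]
contact_force: [-0.7, 0.1, -3.2]
finger_gap: 0.383
[ 0.49132673 -0.15851582  0.0741627 ] [[0.13, 0.992, 0.001], [0.992, -0.13, -0.0], [-0.0, 0.001, -1.0]] [-0.02950105 -0.21746632 -3.8386816 ] 0.38194652638620125
to go tool mm [  0.52812163   0.2657728  -75.83723701]
```

View pics/b2.png

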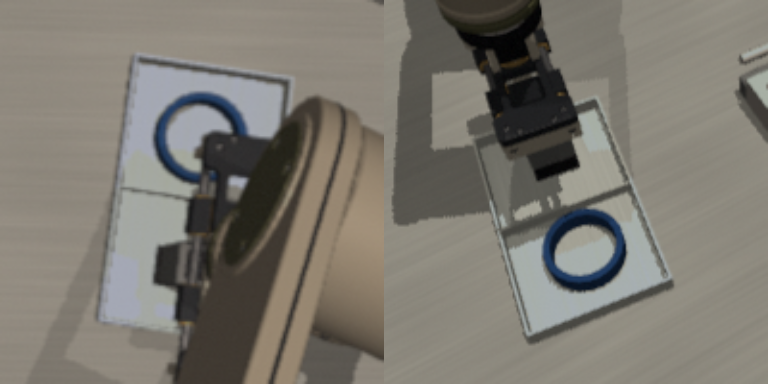

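The pack is inside the near half, with its foot at (555,170) in the scene part, clear of the walls and just above the floor. Going down in small steps until it touches.

```bash
python3 -m handwheel '[[[0,0,2],[0,0,0],1],[[0,0,1.5],[0,0,0],1],[[0,0,0],[0,0,0],1]]'; python3 -m handwheel '[[[0,0,1],[0,0,0],1],[[0,0,1],[0,0,0],1],[[0,0,0],[0,0,0],1]]'
```

```text
clock: 10.6
eef_pos: [0.4908, -0.1583, 0.0698]
tool_rot: [-0.0, 0.752, 0.66, -0.0]
contact_force: [-0.7, 0.7, -2.5]
finger_gap: 0.382
clock: 10.9
eef_pos: [0.491, -0.1584, 0.0696]
tool_rot: [-0.0, 0.752, 0.66, -0.0]
contact_force: [-6.8, 3.0, 9.8]
finger_gap: 0.381
```

Contact: Fz is now +9.8 N. I'll ease up 1 mm, open the fingers and look before rising.

```bash
python3 -m handwheel '[[[0,0,-1],[0,0,0],1],[[0,0,0],[0,0,0],1]]' 10; python3 -m handwheel '[[[0,0,0],[0,0,0],0.15],[[0,0,0],[0,0,0],0.1],[[0,0,0],[0,0,0],0],[[0,0,0],[0,0,0],-0.15],[[0,0,0],[0,0,0],-0.3],[[0,0,0],[0,0,0],-0.3]]'; python3 -m handwheel '[[[0,0,-10],[0,0,0],-0.3],[[0,0,-20],[0,0,0],-0.3],[[0,0,-30],[0,0,0],-0.3],[[0,0,-30],[0,0,0],-0.3],[[0,0,-30],[0,0,0],-0.3],[[0,0,-30],[0,0,0],-0.3],[[-30,0,0],[0,0,0],-0.3],[[-40,0,0],[0,0,0],-0.3],[[-40,0,0],[0,0,0],-0.3],[[-40,0,0],[0,0,0],-0.3],[[-30,0,0],[0,0,0],-0.3],[[-20,0,0],[0,0,0],-0.3],[[0,0,0],[0,0,0],-0.3]]'
python3 - <<'E'
from h import *
from rig import eyes
a=eyes.capture("top");b=eyes.capture("scene"); pickle.dump((a,b),open("fin.pkl","wb"))
cv2.imwrite("pics/fin.png",np.hstack([cv2.resize(a["frame"][150:310,120:440],(600,300)),np.zeros((300,0,3),np.uint8)])[:,:,::-1]) if 0 else cv2.imwrite("pics/fin.png",np.vstack([cv2.resize(a["frame"][160:300,120:420],(640,299)),cv2.resize(b["frame"][130:330,100:440],(640,376)) [:300]])[:,:,::-1])
E
```

```text
clock: 11.1
eef_pos: [0.4913, -0.1585, 0.0696]
tool_rot: [0.0, 0.752, 0.66, 0.0]
contact_force: [-1.5, -0.1, 1.6]
finger_gap: 0.387
clock: 11.7
eef_pos: [0.491, -0.1584, 0.0691]
tool_rot: [0.0, 0.752, 0.66, 0.0]
contact_force: [0.7, -0.4, -0.5]
finger_gap: 0.641
clock: 13.0
eef_pos: [0.4644, -0.3588, 0.2194]
tool_rot: [0.0, 0.752, 0.659, -0.0]
contact_force: [-0.1, 0.2, 0.0]
finger_gap: 0.65
```

View pics/fin.png

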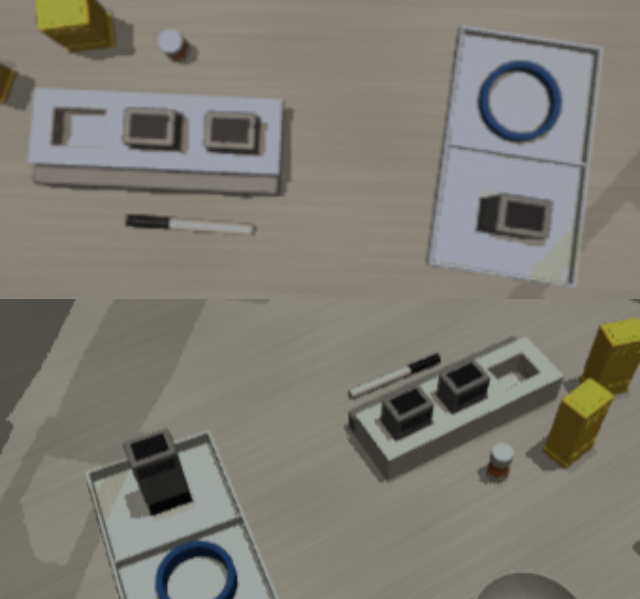

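The last picture shows the tall pack upright in the near half, with its top at (525,216) in the top part. Its bay is empty, both short packs are seated, and the arm is clear. I'll do a quick numeric check and then hand in.

```bash
python3 - <<'E'
from h import *
from rig import order
a,_=pickle.load(open("fin.pkl","rb")); g=cv2.cvtColor(a["frame"],cv2.COLOR_RGB2GRAY)
u=(120+525*300/640,160+216*140/299); print("pack top",ray(a,u,.103))
m=np.zeros_like(g); m[195:245,170:260]=(g[195:245,170:260]<70)*255
for k in cv2.findContours(m,0,1)[0]:
    if cv2.contourArea(k)>100: print("short px",cv2.minAreaRect(k)[:2])
print(order.close_job())
E
```

```text
pack top [ 0.49049736 -0.15860269  0.103     ]
short px ((227.53097534179688, 220.53541564941406), (16.563230514526367, 10.0443696975708))
short px ((189.5, 219.0), (10.0, 17.0))
the job is handed in; nothing more can be done
None
```

The tall grey pack now stands upright, foot down, in the near half of the tray, and the job is handed in. I gripped the pack across its 36 mm thickness and pulled it straight up past its catch. I then lowered it until it touched the tray floor, let go, and moved the arm clear by about 13 s.

- **Position:** the top of the pack measures (0.490, -0.159), within about 1 mm of the half's measured centre (0.4916, -0.158). That assumes it stands at its full height.
- **Short packs:** both are still seated, and their tops are within half a pixel of where they started.
- **Forces:** the contact force reported after each move never passed about 13 N.
- **Robot at the end:** contact force was about 0 N, and the gripper was open and clear of everything.

No check failed. Measured tool positions varied by 2–3 mm between readings, so I set the final height by touch.

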